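Find the caster with the worn bearing

ROBOT

A 7-joint arm with a two-finger parallel gripper is mounted at the origin on a cart in front of the work surface, level with it; the furniture and walls round the work are solid. World frame = base frame: x ahead of the robot, y to its left, z up, the work surface at z = 0. Lengths are in m, angles in rad, forces in N, time in s.
With the tool pointing down it reaches from about 0.425 to 0.875 m from the base axis. Payload 4.7 kg.
Tool frame: the origin (TCP) lies at the very end of the fingers, on their centre line; the grasp point (between the pads) lies 19 mm behind it; x points along the fingers, z is the direction in which the jaws open and shut, and the axes are right-handed (so a half turn about x gives the same grasp; the last joint's range is limited). The gripper opens to 87 mm and grips with 3 to 60 N. Pads are 19 mm wide; open, the fingers measure 117 mm over their backs; the gripper's body (75 mm by 190 mm) begins 51 mm behind the grasp point.
Start: joints at [-1.302, 0.321, -0.07, 1.45, 0.023, 1.371, -0.057], TCP at [0.164, 0.629, 0.223] pointing down, gripper open.
Joint ranges: [-2.86, 2.86], [-0.3, 2.09], [-1.38, 1.24], [0.06, 2.45], [-1.56, 4.7], [0.09, 2.05], [-2.69, 2.69]. Speed limits (rad/s): [2.57, 2.57, 3.14, 3.14, 3.14, 3.14, 3.14].

INTERFACE

Orientations are given as a rotation vector (axis times angle).
In Python, from bench import * gives the robot as it stands.
- The arm moves only by the shell command python3 -m handwheel 'ROWS' [OPENING] [FORCE]. ROWS is JSON, a list of rows, each an object with "xyz": the shift along the world's x, y, z in cm, a list of three; "angular": the turn, a rotation vector about the world's x, y, z in degrees, a list of three. A call has 1 to 5 rows; each row shifts and turns the pose as measured when the row begins; what a row does not reach is not made up. A row lasts 1/12 s, in which the tool goes at most 41.7 mm and 7.16 degrees, less where a joint would pass 70% of its speed; a pose out of reach is approached as far as the arm can. A call with a gripper value outside its range is refused whole. OPENING is the finger opening in cm, from 0 to 8.7, set as the call begins (- or left out, the last holds). The fingers move at their own pace and stop on an object; FORCE is the grip in N (left out, the last holds). Time passes only in rows, so rows that do not move let the fingers close. It gives the time, the measured TCP pose, the force and the opening at its end, in the units of the state.
- get_state(): the state, without advancing time (a new reading comes with each control period).
- get_image(name): name is "scene" or "side" or "wrist"; returns a dict with "pixels" (420x560x3 uint8, blue, green, red), "K" (3x3 intrinsics, pixels), "cam_to_world" (4x4, takes a point from camera to world coordinates). Camera axes: x right, y down, z forward; pixel columns grow to the right and rows downward; lengths in m; the calibration is good to about 2 mm. A picture is of the moment at which its call begins. There is no depth.
- close_job(): hands the job in, once; it reports no verdict.
The state is a dict: "time": time; "joint_positions": joint angles; "qd": joint speeds; "joint_torque": joint torques, N m; "position": TCP position; "tool_rot": TCP orientation; "ft_force": force on the tool from outside, world axes, zero at the start; "torque": the same for the moment, N m; "grip_width": opening from 0.0 (shut) to 1.0 (fully open).
Only numpy, scipy, OpenCV 4.12 (cv2) and the standard library are available. Lean on these libraries where they do the work, as an engineer would, in place of code of your own. Each camera call takes 0.05 s, during which the arm holds its last target.

TASK

One of the three casters on the upturned trolley board has a worn bearing: rock the wheels on their axles, each first to your left and then to your right until you feel it come up firm, to find the one with play; push gently, with a few newtons only, and never force a wheel that is tight. Leave the slack wheel leaning fully to the right and swing its red flag lever, and only that one, all the way over towards the wheel. Do not disturb the things lying around.

Things in the scene. Friction and masses are not known exactly. Their poses are not given: they have to be found in the camera images.
- board: Fixed plywood base board of an ink trolley, wheels-up, 0.30 x 0.46 m, 18 mm thick. Origin on its underside below the middle wheel; x points away from the robot (rolling direction), y to the left along the row of wheels and along their axles. Three equal casters at y = +0.15 (1, left), 0 (2, middle), -0.15 (3, right), axles 78 mm above the underside. Exactly one, any of them, has a worn bearing; they look the same.
- tyre_top_1 (a point): Top of the left wheel's black tyre (84 mm across, 25 mm wide, rounded sides) on its middle plane, 42 mm from the hub axis, 120 mm above the table when upright. Tips with the wheel, does not turn with its rolling. The top 25 mm of the tyre is free on both sides; below are steel fork legs and axle nuts, out to 31 mm from the middle plane, the legs' round tops 93 mm above the table.
- hub_1: Bearing core of the left wheel, hidden, 50 mm below the hub centre; takes the rocking load. Worn: the wheel tips 0.26 rad either side of upright about the board's x axis through the hub (11 mm at the tyre top, under 1 N), then meets a springy stop, and stays leaning where it is left. Sound: it tips 0.01 rad (0.5 mm) and then resists like a spring, about 10 N per mm at 25 mm above the hub.
- flag_1 (a joint): Red flag lever of the left wheel, on a grey block (70 x 50 x 25 mm) on the robot's side of it, pivot at x = -0.125 in the board's frame, 40 mm above the table, turning about the board's y axis. 0: leaning to the robot (start); 1.0 rad: swung over to the wheel. Stays where it is left; about 1 N at the tip moves it.
- flag_1_tip (a point): Centre of the 26 mm red ball at the end of the left wheel's flag lever, 55 mm from the pivot, about 88 mm above the table at both ends of its swing (95 mm half-way); moves with the lever.
- tyre_top_2 (a point): Top of the middle wheel's black tyre (84 mm across, 25 mm wide, rounded sides) on its middle plane, 42 mm from the hub axis, 120 mm above the table when upright. Tips with the wheel, does not turn with its rolling. The top 25 mm of the tyre is free on both sides; below are steel fork legs and axle nuts, out to 31 mm from the middle plane, the legs' round tops 93 mm above the table.
- hub_2: Bearing core of the middle wheel, hidden, 50 mm below the hub centre; takes the rocking load. Worn: the wheel tips 0.26 rad either side of upright about the board's x axis through the hub (11 mm at the tyre top, under 1 N), then meets a springy stop, and stays leaning where it is left. Sound: it tips 0.01 rad (0.5 mm) and then resists like a spring, about 10 N per mm at 25 mm above the hub.
- flag_2 (a joint): Red flag lever of the middle wheel, on a grey block (70 x 50 x 25 mm) on the robot's side of it, pivot at x = -0.125 in the board's frame, 40 mm above the table, turning about the board's y axis. 0: leaning to the robot (start); 1.0 rad: swung over to the wheel. Stays where it is left; about 1 N at the tip moves it.
- flag_2_tip (a point): Centre of the 26 mm red ball at the end of the middle wheel's flag lever, 55 mm from the pivot, about 88 mm above the table at both ends of its swing (95 mm half-way); moves with the lever.
- tyre_top_3 (a point): Top of the right wheel's black tyre (84 mm across, 25 mm wide, rounded sides) on its middle plane, 42 mm from the hub axis, 120 mm above the table when upright. Tips with the wheel, does not turn with its rolling. The top 25 mm of the tyre is free on both sides; below are steel fork legs and axle nuts, out to 31 mm from the middle plane, the legs' round tops 93 mm above the table.
- hub_3: Bearing core of the right wheel, hidden, 50 mm below the hub centre; takes the rocking load. Worn: the wheel tips 0.26 rad either side of upright about the board's x axis through the hub (11 mm at the tyre top, under 1 N), then meets a springy stop, and stays leaning where it is left. Sound: it tips 0.01 rad (0.5 mm) and then resists like a spring, about 10 N per mm at 25 mm above the hub.
- flag_3 (a joint): Red flag lever of the right wheel, on a grey block (70 x 50 x 25 mm) on the robot's side of it, pivot at x = -0.125 in the board's frame, 40 mm above the table, turning about the board's y axis. 0: leaning to the robot (start); 1.0 rad: swung over to the wheel. Stays where it is left; about 1 N at the tip moves it.
- flag_3_tip (a point): Centre of the 26 mm red ball at the end of the right wheel's flag lever, 55 mm from the pivot, about 88 mm above the table at both ends of its swing (95 mm half-way); moves with the lever.
- masking_tape: Bystander: roll of cream masking tape lying flat, 104 mm across, 25 mm high; origin at the centre of its underside. Leave it alone.
- spare_cup: Bystander: pale grey ripple cup standing upside down, 93 mm across, 110 mm high; origin at the centre of its underside. Leave it alone.
- brush_a: Bystander: paint brush with blue handle and green bristles, 178 mm long, 12 mm thick, lying flat; origin at the centre of its underside. Leave it alone.

How it is judged:
By the outcome, as a careful person would: the job done as asked, in the order asked, and still so for the second after the job is handed in, with the robot touching nothing.
It also fails if it takes over 67 s, if anything falls off the work surface, if the arm or the gripper's body presses on something with over 40 N, if the wrist force passes 120 N, or if a joint passes its speed limit or range.

## Working session

There is one attempt and no reset: what is moved stays moved. The work goes in short steps, Python scripts to look and compute and a shell command to move; the robot and the scene stay as the last step left them, time stands still between calls to the robot, and variables do not carry over. Pictures are saved under pics/ and viewed, and the job is handed in when it is done.

```bash
mkdir -p pics; ls
python3 - <<'E'
from bench import *
import cv2,numpy as np
s=get_state();print(s)
for n in("scene","side","wrist"):
    d=get_image(n);cv2.imwrite(f"pics/{n}0.png",d["pixels"]);print(n,np.round(d["K"],1).tolist(),np.round(d["cam_to_world"],3).tolist())
E
```

```text
pics
{'time': 0.0, 'joint_positions': array([-1.301905  ,  0.32181933, -0.07003048,  1.45165121,  0.0226203 ,
        1.37075509, -0.05693227]), 'qd': array([-1.49076266e-04,  1.52292974e-04,  5.64561506e-05, -1.40054569e-03,
       -2.31392901e-03, -1.24108352e-03,  4.42250708e-04]), 'joint_torque': array([ 5.05238149e-04, -4.91290605e+01, -4.03340813e-01, -3.12524414e+01,
       -6.37893146e-02,  4.37620562e-02,  1.81438586e-04]), 'position': array([0.16378273, 0.62848272, 0.22147539]), 'tool_rot': array([-1.02067608,  1.32045184,  1.01862308]), 'ft_force': array([0.01557614, 0.84214489, 0.44867647]), 'torque': array([-0.00357696,  0.00380847, -0.00908128]), 'grip_width': 1.0014035466502182}
scene [[452.8, 0.0, 278.8], [0.0, 452.8, 218.1], [0.0, 0.0, 1.0]] [[0.546, -0.551, 0.631, -0.394], [-0.838, -0.36, 0.411, -0.562], [0.001, -0.753, -0.658, 1.051], [0.0, 0.0, 0.0, 1.0]]
side [[472.0, 0.0, 278.4], [0.0, 472.0, 216.7], [0.0, 0.0, 1.0]] [[-0.994, -0.074, 0.084, 0.393], [-0.112, 0.7, -0.706, 1.114], [-0.007, -0.711, -0.704, 1.174], [0.0, 0.0, 0.0, 1.0]]
wrist [[308.4, 0.0, 279.8], [0.0, 308.4, 205.5], [0.0, 0.0, 1.0]] [[0.252, 0.927, 0.276, 0.087], [0.968, -0.241, -0.073, 0.649], [-0.001, 0.286, -0.958, 0.384], [0.0, 0.0, 0.0, 1.0]]
```

View pics/scene0.png

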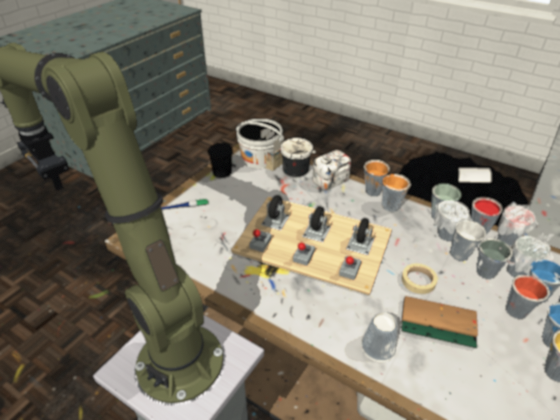

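View pics/side0.png

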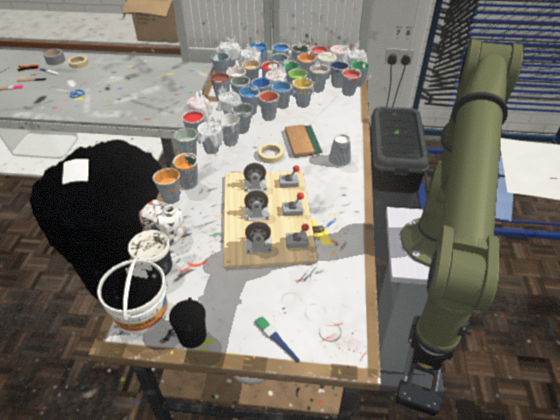

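View pics/wrist0.png

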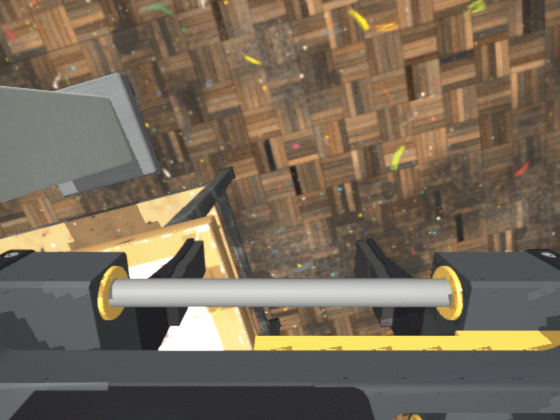

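```bash
cat > h.py <<'E'
from bench import *
import cv2,numpy as np
def proj(d,p):
    T=np.linalg.inv(d["cam_to_world"]);c=(T[:3,:3]@np.atleast_2d(p).T).T+T[:3,3];u=(d["K"]@c.T).T
    return u[:,:2]/u[:,2:]
def atz(d,uv,z):
    r=np.asarray(d["cam_to_world"])[:3,:3]@np.linalg.inv(d["K"])@np.array([uv[0],uv[1],1.]);o=np.asarray(d["cam_to_world"])[:3,3]
    return o+r*(z-o[2])/r[2]
def red(d,box):
    p=cv2.cvtColor(d["pixels"],cv2.COLOR_BGR2HSV);h,s,v=[p[...,i].astype(int) for i in range(3)]
    m=((h<8)|(h>172))&(s>170)&(v>90);m=m.astype(np.uint8)
    k=np.zeros_like(m);x0,y0,x1,y1=box;k[y0:y1,x0:x1]=m[y0:y1,x0:x1]
    n,l,st,c=cv2.connectedComponentsWithStats(k)
    return [(c[i],st[i,4]) for i in range(1,n) if st[i,4]>12]
E
python3 - <<'E'
from h import *
a=get_image("scene");b=get_image("side")
for d,box in((a,(235,180,400,290)),(b,(220,150,330,260))):
    for c,n in red(d,box): print(np.round(c,1),n,np.round(atz(d,c,.088),4))
cv2.imwrite("pics/a1.png",cv2.resize(a["pixels"][180:300,225:405],None,fx=4,fy=4,interpolation=2))
cv2.imwrite("pics/b1.png",cv2.resize(b["pixels"][150:280,210:345],None,fx=4.5,fy=4.5,interpolation=2))
E
```

```text
[256.3 232.5] 30 [0.4343 0.0604 0.088 ]
[301.3 245.9] 29 [ 0.4603 -0.0875  0.088 ]
[349.4 260.1] 35 [ 0.4866 -0.2355  0.088 ]
```

View pics/a1.png

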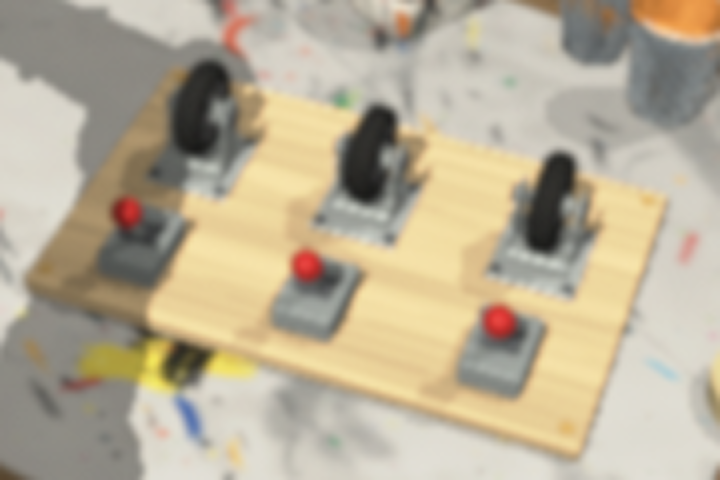

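View pics/b1.png

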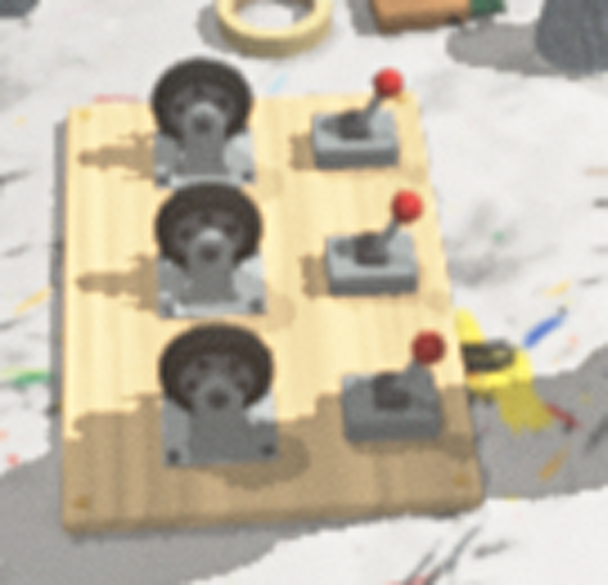

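```bash
cat >> h.py <<'E'
def B(o,p):
    p=np.atleast_2d(p);c,s=np.cos(o[2]),np.sin(o[2])
    return np.c_[o[0]+c*p[:,0]-s*p[:,1],o[1]+s*p[:,0]+c*p[:,1],p[:,2]]
E
python3 - <<'E'
from h import *
from scipy.optimize import least_squares
a=get_image("scene");b=get_image("side")
pa=np.array([[256.3,232.5],[301.3,245.9],[349.4,260.1]])
for_b=np.array([[305.1,227.1],[300.4,196],[296.2,168.2]])
tip=np.array([[-.1514,y,.0883] for y in(.15,0,-.15)])
ca=np.array([[391.2,229.5],[369.5,293.3],[232.5,250]]); cw=[[.15,-.23,.018],[-.15,-.23,.018],[-.15,.23,.018]]
def f(o,full=False):
    return np.r_[(proj(a,B(o,tip))-pa).ravel(),(proj(b,B(o,tip))-for_b).ravel()]
for n in (0,1):
  for sel in (slice(0,6),slice(6,12),slice(0,12)):
    r=least_squares(lambda o:f(o)[sel],[.609,-.061,.174])
    print(r.x,np.round(r.fun,1))
o=r.x
print(np.round(proj(a,B(o,cw))-ca,1))
out=[]
for nme,d in(("a2",a),("b2",b)):
    im=d["pixels"].copy()
    P=np.vstack([tip,[[0,y,.12] for y in(.15,0,-.15)],[[sx*.15,sy*.23,.018] for sx in(-1,1) for sy in(-1,1)],[[0.0,y,.078] for y in(.15,0,-.15)]])
    x0,y0=(225,180) if nme=="a2" else (210,150)
    im=cv2.resize(im[y0:y0+130,x0:x0+180],None,fx=4,fy=4,interpolation=2)
    for u in proj(d,B(o,P)): cv2.circle(im,tuple(int(v) for v in ((u-[x0,y0]+.5)*4)),3,(255,0,255),1)
    cv2.imwrite(f"pics/{nme}.png",im)
print(B(o,[[0,y,.12] for y in(.15,0,-.15)]))
# bystanders rough
E
```

```text
[ 0.60903522 -0.06133185  0.17501138] [ 0.1  0.1  0.  -0.  -0.1 -0. ]
[ 0.6078543  -0.05664002  0.18016769] [ 0.   0.2 -0.  -0.2  0.   0. ]
[ 0.60856069 -0.05986023  0.17792196] [-0.3  0.1 -0.3 -0.1 -0.4 -0.2 -0.2 -0.5 -0.2 -0.8 -0.  -0.5]
[ 0.60903522 -0.06133185  0.17501138] [ 0.1  0.1  0.  -0.  -0.1 -0. ]
[ 0.6078543  -0.05664002  0.18016769] [ 0.   0.2 -0.  -0.2  0.   0. ]
[ 0.60856069 -0.05986023  0.17792196] [-0.3  0.1 -0.3 -0.1 -0.4 -0.2 -0.2 -0.5 -0.2 -0.8 -0.  -0.5]
[[ 2.9 -7.6]
 [ 3.2 -9.7]
 [ 2.2 -8.5]]
[[ 0.58201299  0.08777181  0.12      ]
 [ 0.60856069 -0.05986023  0.12      ]
 [ 0.6351084  -0.20749227  0.12      ]]
```

View pics/a2.png

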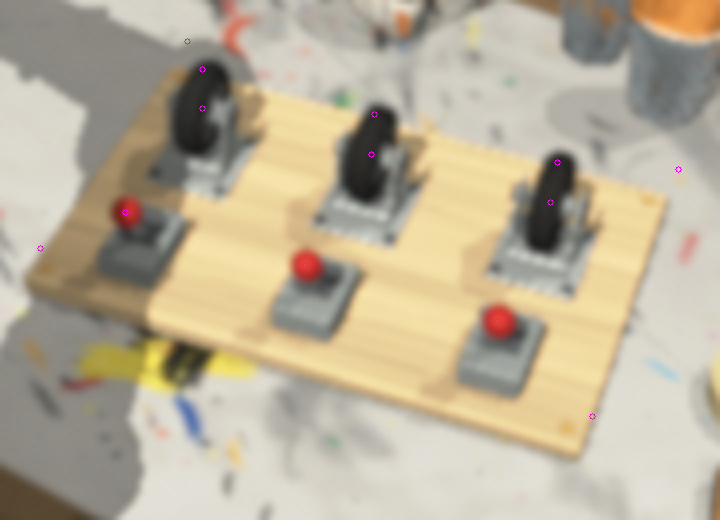

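View pics/b2.png

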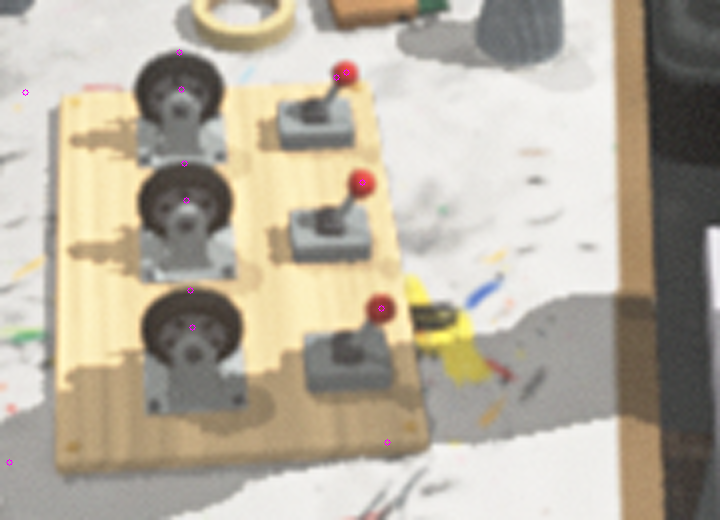

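```bash
cat >> h.py <<'E'
from scipy.spatial.transform import Rotation as R
O=[.6087,-.060,.1775]
def target(yaw): # tool x down, z along direction yaw
    z=np.array([np.cos(yaw),np.sin(yaw),0]);x=np.array([0,0,-1.]);return R.from_matrix(np.c_[x,np.cross(z,x),z])
def go(p,yaw):
    s=get_state();e=(target(yaw)*R.from_rotvec(s["tool_rot"]).inv()).as_rotvec(degrees=True)
    print("t %.2f"%s["time"],"pos",np.round(s["position"]*100,2),"d cm",np.round((np.asarray(p)-s["position"])*100,2),"deg",np.round(e,2),"F",np.round(s["ft_force"],2),"g",round(s["grip_width"],3))
E
python3 - <<'E'
from h import *
s=get_state();print(np.round(R.from_rotvec(s["tool_rot"]).as_matrix(),3))
for y in (O[2]+np.pi/2,O[2]-np.pi/2): go([.582,.088,.19],y)
E
```

```text
[[ 0.    -0.968  0.252]
 [-0.     0.252  0.968]
 [-1.    -0.    -0.   ]]
t 0.35 pos [16.38 62.89 22.23] d cm [ 41.82 -54.09  -3.23] deg [2.000e-02 0.000e+00 2.477e+01] F [ 0.2   0.09 -0.53] g 1.0
t 0.35 pos [16.38 62.89 22.23] d cm [ 41.82 -54.09  -3.23] deg [ 1.0000e-02 -3.0000e-02 -1.5523e+02] F [ 0.2   0.09 -0.53] g 1.0
```

```bash
python3 -m handwheel '[{"xyz":[2.4,-3.1,0],"angular":[0,0,5]},{"xyz":[2.4,-3.1,0],"angular":[0,0,5]},{"xyz":[2.4,-3.1,0],"angular":[0,0,5]},{"xyz":[2.4,-3.1,0],"angular":[0,0,5]},{"xyz":[2.4,-3.1,0],"angular":[0,0,5]}]' 5.0 20; python3 -c "
from h import *
go([.582,.088,.19],O[2]+np.pi/2)"
```

```text
time: 0.77
position: [0.2755, 0.4755, 0.22]
tool_rot: [-1.365, 1.101, 1.375]
ft_force: [1.7, 0.6, 0.8]
grip_width: 0.705
t 0.77 pos [27.55 47.55 22.  ] d cm [ 30.65 -38.75  -3.  ] deg [-0.02 -0.39 -2.41] F [1.75 0.6  0.8 ] g 0.705
```

```bash
python3 -m handwheel '[{"xyz":[2.5,-3.2,0],"angular":[0,0,-1]},{"xyz":[2.5,-3.2,0],"angular":[0,0,-1]},{"xyz":[2.5,-3.2,0],"angular":[0,0,0]},{"xyz":[2.5,-3.2,0],"angular":[0,0,0]},{"xyz":[2.5,-3.2,0],"angular":[0,0,0]}]'; python3 -m handwheel '[{"xyz":[2.5,-3.2,0],"angular":[0,0,0]},{"xyz":[2.5,-3.2,0],"angular":[0,0,0]},{"xyz":[2.5,-3.2,0],"angular":[0,0,0]},{"xyz":[2.5,-3.2,0],"angular":[0,0,0]},{"xyz":[2.5,-3.2,0],"angular":[0,0,0]}]'; python3 -c "
from h import *
go([.582,.088,.19],O[2]+np.pi/2)"
```

```text
time: 1.18
position: [0.4026, 0.3096, 0.2211]
tool_rot: [-1.342, 1.114, 1.353]
ft_force: [0.6, 0.3, -0.2]
grip_width: 0.575
time: 1.6
position: [0.5293, 0.1443, 0.2232]
tool_rot: [-1.342, 1.108, 1.351]
ft_force: [-0.2, 0.9, -0.3]
grip_width: 0.577
t 1.60 pos [52.93 14.43 22.32] d cm [ 5.27 -5.63 -3.32] deg [-0.42 -0.06 -0.71] F [-0.17  0.87 -0.31] g 0.577
```

```bash
python3 -m handwheel '[{"xyz":[2.6,-2.8,0],"angular":[0,0,-0.7]},{"xyz":[2.6,-2.8,-1.0],"angular":[0,0,0]},{"xyz":[0,0,-2.3],"angular":[-0.4,0,0]},{"xyz":[0,0,-1],"angular":[0,0,0]},{"xyz":[0,0,0],"angular":[0,0,0]}]'
python3 - <<'E'
from h import *
go([.582,.088,.16],O[2]+np.pi/2)
d=get_image("wrist");im=d["pixels"].copy()
for u in proj(d,B(O,[[0,.15,.12],[0,0,.12],[0,.15,.078],[-.1514,.15,.0883]])): cv2.circle(im,tuple(int(round(v)) for v in u),3,(255,0,255),1)
cv2.imwrite("pics/w1.png",im)
E
```

```text
time: 2.02
position: [0.5895, 0.0716, 0.1815]
tool_rot: [-1.334, 1.128, 1.318]
ft_force: [0.3, 0.9, -0.2]
grip_width: 0.575
t 2.02 pos [58.95  7.16 18.15] d cm [-0.75  1.64 -2.15] deg [0.27 0.45 1.  ] F [ 0.25  0.94 -0.23] g 0.575
```

View pics/w1.png

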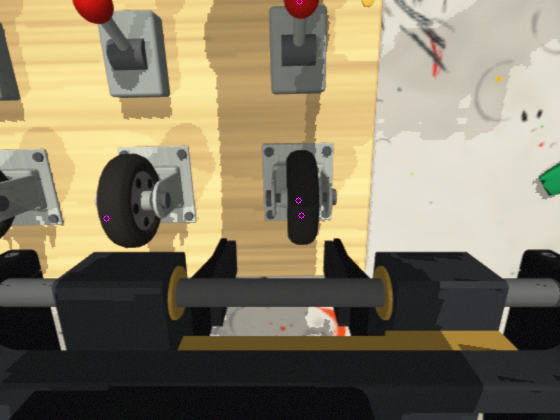

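```bash
python3 -m handwheel '[{"xyz":[-0.3,0.8,-0.5],"angular":[0,0,0.5]},{"xyz":[-0.3,0.8,-0.5],"angular":[0,0,0.5]},{"xyz":[-0.2,0.2,-0.5],"angular":[0.2,0.4,0]},{"xyz":[0,0,-0.5],"angular":[0,0,0]},{"xyz":[0,0,0],"angular":[0,0,0]}]'
python3 - <<'E'
from h import *
go([.5815,.090,.15],O[2]+np.pi/2)
E
```

```text
time: 2.48
position: [0.5793, 0.0998, 0.1638]
tool_rot: [-1.346, 1.106, 1.348]
ft_force: [-0.6, 0.5, 0.8]
grip_width: 0.574
t 2.48 pos [57.93  9.98 16.38] d cm [ 0.22 -0.98 -1.38] deg [-0.3   0.19 -0.77] F [-0.59  0.51  0.85] g 0.574
```

```bash
python3 -m handwheel '[{"xyz":[0,0,0],"angular":[0,0,0]},{"xyz":[0,0,0],"angular":[0,0,0]}]'; python3 -m handwheel '[{"xyz":[0.1,-0.5,0],"angular":[0,0,0]}]';python3 -m handwheel '[{"xyz":[0,0,0],"angular":[0,0,0]}]';python3 -m handwheel '[{"xyz":[0,0,0],"angular":[0,0,0]}]';python3 - <<'E'
from h import *
go([.5815,.090,.15],O[2]+np.pi/2)
E
```

```text
time: 2.65
position: [0.579, 0.1011, 0.1639]
tool_rot: [-1.348, 1.105, 1.349]
ft_force: [-0.3, 0.1, -0.1]
grip_width: 0.574
time: 2.73
position: [0.5799, 0.0974, 0.1641]
tool_rot: [-1.349, 1.103, 1.351]
ft_force: [1.4, -0.1, 0.3]
grip_width: 0.581
time: 2.82
position: [0.5804, 0.0957, 0.1645]
tool_rot: [-1.349, 1.104, 1.349]
ft_force: [0.6, -0.0, -0.6]
grip_width: 0.577
time: 2.9
position: [0.5806, 0.0953, 0.1647]
tool_rot: [-1.348, 1.104, 1.348]
ft_force: [-0.1, 0.5, 0.2]
grip_width: 0.578
t 2.90 pos [58.06  9.53 16.47] d cm [ 0.09 -0.53 -1.47] deg [-0.32  0.27 -0.88] F [-0.13  0.53  0.19] g 0.578
```

```bash
python3 -m handwheel '[{"xyz":[0.05,-0.4,-1.5],"angular":[-0.3,0.2,-0.8]},{"xyz":[0,0,-1.5],"angular":[0,0,0]},{"xyz":[0,0,-0.8],"angular":[0,0,0]},{"xyz":[0,0,0],"angular":[0,0,0]},{"xyz":[0,0,0],"angular":[0,0,0]}]';python3 - <<'E'
from h import *
go([.5815,.090,.103],O[2]+np.pi/2)
d=get_image("wrist");cv2.imwrite("pics/w2.png",d["pixels"])
E
```

```text
time: 3.32
position: [0.5816, 0.0885, 0.1233]
tool_rot: [-1.337, 1.122, 1.334]
ft_force: [0.7, 0.3, 0.2]
grip_width: 0.574
t 3.32 pos [58.16  8.85 12.33] d cm [-0.01  0.15 -2.03] deg [0.07 0.09 0.25] F [0.71 0.26 0.16] g 0.574
```

View pics/w2.png

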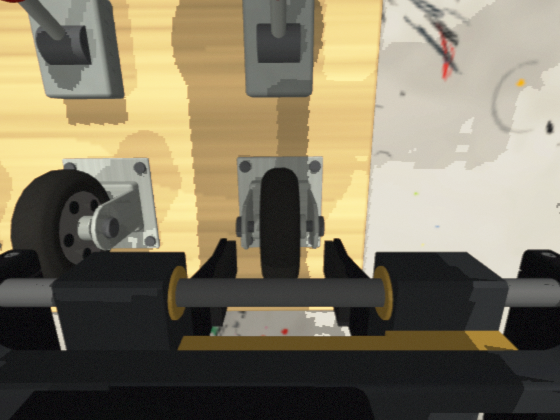

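```bash
python3 -m handwheel '[{"xyz":[0,0,-0.9],"angular":[0,0,0]},{"xyz":[0,0,-0.6],"angular":[0,0,0]},{"xyz":[0,0,0],"angular":[0,0,0]},{"xyz":[0,0,0],"angular":[0,0,0]}]';python3 - <<'E'
from h import *
go([.5815,.090,.104],O[2]+np.pi/2)
E
```

```text
time: 3.7
position: [0.5823, 0.0887, 0.1078]
tool_rot: [-1.338, 1.121, 1.333]
ft_force: [0.0, 0.7, -0.1]
grip_width: 0.572
t 3.70 pos [58.23  8.87 10.78] d cm [-0.08  0.13 -0.38] deg [0.05 0.17 0.25] F [ 0.03  0.74 -0.13] g 0.572
```

```bash
python3 -m handwheel '[{"xyz":[-0.1,0.3,-0.3],"angular":[0,0,0]},{"xyz":[-0.05,0.2,0],"angular":[0,0,0]},{"xyz":[0,0,0],"angular":[0,0,0]}]';python3 -m handwheel '[{"xyz":[-0.02,0.12,0],"angular":[0,0,0]},{"xyz":[0,0.05,0],"angular":[0,0,0]}]';python3 -m handwheel '[{"xyz":[-0.02,0.12,0],"angular":[0,0,0]},{"xyz":[0,0.05,0],"angular":[0,0,0]}]'
```

```text
time: 3.95
position: [0.581, 0.0943, 0.1049]
tool_rot: [-1.338, 1.12, 1.332]
ft_force: [-0.0, 0.7, 0.4]
grip_width: 0.577
time: 4.12
position: [0.5809, 0.0965, 0.1052]
tool_rot: [-1.338, 1.119, 1.332]
ft_force: [-0.3, -0.0, -0.8]
grip_width: 0.57
time: 4.28
position: [0.5809, 0.0986, 0.1056]
tool_rot: [-1.339, 1.119, 1.332]
ft_force: [-0.4, 0.1, -0.4]
grip_width: 0.574
```

```bash
for i in 1 2 3; do python3 -m handwheel '[{"xyz":[-0.01,0.08,-0.02],"angular":[0,0,0]},{"xyz":[0,0.03,-0.02],"angular":[0,0,0]}]' | grep -E "pos|force"; done
```

```text
position: [0.5809, 0.0999, 0.1054]
ft_force: [-0.3, -0.1, 0.3]
position: [0.5809, 0.101, 0.1051]
ft_force: [-0.2, -1.2, 0.1]
position: [0.581, 0.1014, 0.1048]
ft_force: [-0.5, -1.1, 0.8]
```

```bash
for i in 1 2 ; do python3 -m handwheel '[{"xyz":[-0.01,0.06,0],"angular":[0,0,0]},{"xyz":[0,0.04,0],"angular":[0,0,0]}]' | grep -E "pos|force"; done
```

```text
position: [0.581, 0.1015, 0.1047]
ft_force: [0.1, -1.2, 0.3]
position: [0.581, 0.1016, 0.1047]
ft_force: [-0.8, -1.3, 0.4]
```

```bash
for i in 1 2 ; do python3 -m handwheel '[{"xyz":[-0.02,0.12,0],"angular":[0,0,0]},{"xyz":[-0.02,0.12,0],"angular":[0,0,0]}]' | grep -E "pos|force"; done
```

```text
position: [0.581, 0.1018, 0.1047]
ft_force: [0.6, -4.3, -0.3]
position: [0.581, 0.1018, 0.1047]
ft_force: [1.6, -4.4, 1.1]
```

```bash
python3 -m handwheel '[{"xyz":[0.1,-0.7,0],"angular":[0,0,0]},{"xyz":[0.1,-0.6,0],"angular":[0,0,0]},{"xyz":[0,-0.2,0],"angular":[0,0,0]},{"xyz":[0,0,0],"angular":[0,0,0]}]'| grep -E "pos|force"; for i in 1 ; do python3 -m handwheel '[{"xyz":[0.01,-0.06,0],"angular":[0,0,0]},{"xyz":[0,-0.04,0],"angular":[0,0,0]}]' | grep -E "pos|force"; done
```

```text
position: [0.5824, 0.0901, 0.1045]
ft_force: [-0.6, -0.5, -0.3]
position: [0.5823, 0.0902, 0.1045]
ft_force: [-0.3, -0.1, 0.5]
```

```bash
python3 -m handwheel '[{"xyz":[0.1,-0.4,0],"angular":[0,0,0]},{"xyz":[0.1,-0.3,0],"angular":[0,0,0]},{"xyz":[0,-0.1,0],"angular":[0,0,0]}]'| grep -E "pos|force"; for i in 1 2; do python3 -m handwheel '[{"xyz":[0.02,-0.1,0],"angular":[0,0,0]},{"xyz":[0.01,-0.06,0],"angular":[0,0,0]}]' | grep -E "pos|force"; done
```

```text
position: [0.5843, 0.083, 0.1045]
ft_force: [0.6, 0.7, -0.6]
position: [0.5847, 0.0809, 0.1045]
ft_force: [-0.1, 0.3, 0.2]
position: [0.585, 0.0791, 0.1045]
ft_force: [0.0, -1.0, -0.4]
```

```bash
for i in 1 2 3; do python3 -m handwheel '[{"xyz":[0.01,-0.08,0],"angular":[0,0,0]},{"xyz":[0.01,-0.06,0],"angular":[0,0,0]}]' | grep -E "pos|force"; done
```

```text
position: [0.5853, 0.0777, 0.1045]
ft_force: [0.1, -0.4, 0.1]
position: [0.5854, 0.0766, 0.1046]
ft_force: [0.0, 1.4, 0.4]
position: [0.5857, 0.076, 0.1047]
ft_force: [-0.2, 1.3, -0.4]
```

```bash
for i in 1 2 3; do python3 -m handwheel '[{"xyz":[0.01,-0.1,0],"angular":[0,0,0]},{"xyz":[0.01,-0.11,0],"angular":[0,0,0]}]' | grep -E "pos|force"; done
```

```text
position: [0.5856, 0.0758, 0.1047]
ft_force: [0.4, 3.7, 0.5]
position: [0.5856, 0.0757, 0.1047]
ft_force: [-0.6, 3.7, -0.5]
position: [0.5857, 0.0757, 0.1047]
ft_force: [-0.2, 3.7, 0.8]
```

```bash
python3 -m handwheel '[{"xyz":[-0.2,0.7,0],"angular":[0,0,0]},{"xyz":[-0.1,0.5,0],"angular":[0,0,0]},{"xyz":[0,0,2],"angular":[0,0,0]},{"xyz":[0,0,2],"angular":[0,0,0]},{"xyz":[0,0,1],"angular":[0,0,0]}]'| grep -E "pos|force"; python3 -m handwheel '[{"xyz":[0.4,-2.5,0],"angular":[0,0,0]},{"xyz":[0.5,-3,0],"angular":[0,0,0]},{"xyz":[0.5,-3,0],"angular":[0,0,0]},{"xyz":[0.5,-3,0],"angular":[0,0,0]},{"xyz":[0.2,-1,0],"angular":[0,0,0]}]'| grep -E "pos|force";python3 -m handwheel '[{"xyz":[0,0,0],"angular":[0,0,0]}]'>/dev/null
python3 - <<'E'
from h import *
go([.6086,-.0586,.13],O[2]+np.pi/2)
E
```

```text
position: [0.5798, 0.0826, 0.1523]
ft_force: [1.0, 0.6, 0.5]
position: [0.6026, -0.0439, 0.1562]
ft_force: [-0.6, -0.7, 0.3]
t 8.45 pos [60.25 -4.79 15.61] d cm [ 0.61 -1.07 -2.61] deg [ 0.37  0.29 -0.11] F [ 0.72  0.63 -0.05] g 0.571
```

```bash
python3 -m handwheel '[{"xyz":[0.4,-0.7,-1],"angular":[0.3,0.3,0]},{"xyz":[0.2,-0.2,-1],"angular":[0,0,0]},{"xyz":[0,0,0],"angular":[0,0,0]},{"xyz":[0,0,0],"angular":[0,0,0]}]'| grep -E "pos|force"
python3 - <<'E'
from h import *
go([.6086,-.0586,.105],O[2]+np.pi/2)
d=get_image("wrist");cv2.imwrite("pics/w3.png",d["pixels"])
E
```

```text
position: [0.6085, -0.055, 0.133]
ft_force: [0.1, 0.4, -0.2]
t 8.78 pos [60.85 -5.5  13.3 ] d cm [ 0.01 -0.36 -2.8 ] deg [-0.   -0.13 -0.2 ] F [ 0.13  0.36 -0.16] g 0.576
```

View pics/w3.png

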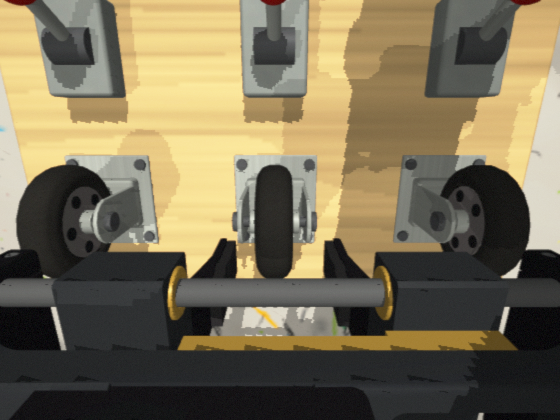

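```bash
python3 -m handwheel '[{"xyz":[0,-0.2,-1.2],"angular":[0,0,0]},{"xyz":[0,0,-1],"angular":[0,0,0]},{"xyz":[0,0,-0.3],"angular":[0,0,0]},{"xyz":[0,0,0],"angular":[0,0,0]}]'| grep -E "pos|force"
python3 - <<'E'
from h import *
go([.6086,-.0586,.105],O[2]+np.pi/2)
E
```

```text
position: [0.6079, -0.0526, 0.1045]
ft_force: [-0.1, -1.0, -0.4]
t 9.17 pos [60.79 -5.26 10.45] d cm [ 0.07 -0.6   0.05] deg [-0.1  -0.23 -0.55] F [-0.14 -0.99 -0.36] g 0.573
```

```bash
python3 -m handwheel '[{"xyz":[-0.05,0.25,0],"angular":[0,0,0]},{"xyz":[0,0.1,0],"angular":[0,0,0]},{"xyz":[0,0,0],"angular":[0,0,0]}]'| grep -E "pos|force";for i in 1 2 3; do python3 -m handwheel '[{"xyz":[-0.01,0.08,0],"angular":[0,0,0]},{"xyz":[-0.01,0.06,0],"angular":[0,0,0]}]' | grep -E "pos|force"; done
```

```text
position: [0.607, -0.0481, 0.1039]
ft_force: [-0.4, 0.4, -0.0]
position: [0.6072, -0.0466, 0.1046]
ft_force: [-0.4, -1.2, -0.6]
position: [0.6072, -0.0457, 0.1051]
ft_force: [-0.4, -0.6, -0.2]
position: [0.6071, -0.0449, 0.1055]
ft_force: [0.7, -0.9, -0.2]
```

```bash
for i in 1 2 3; do python3 -m handwheel '[{"xyz":[-0.01,0.1,-0.03],"angular":[0,0,0]},{"xyz":[-0.01,0.1,-0.03],"angular":[0,0,0]}]' | grep -E "pos|force"; done
```

```text
position: [0.6074, -0.0436, 0.1054]
ft_force: [0.2, -1.3, 0.5]
position: [0.6078, -0.042, 0.1053]
ft_force: [0.4, -1.3, 1.2]
position: [0.608, -0.0401, 0.1051]
ft_force: [0.1, -2.6, 1.5]
```

```bash
for i in 1 2 3; do python3 -m handwheel '[{"xyz":[-0.02,0.1,-0.03],"angular":[0,0,0]},{"xyz":[-0.01,0.1,-0.03],"angular":[0,0,0]}]' | grep -E "pos|force"; done
```

```text
position: [0.6082, -0.039, 0.105]
ft_force: [0.3, -3.9, 3.3]
position: [0.6084, -0.039, 0.1049]
ft_force: [-0.6, -2.8, 3.2]
position: [0.6084, -0.0389, 0.1048]
ft_force: [0.5, -4.7, 2.5]
```

```bash
python3 -m handwheel '[{"xyz":[0.1,-0.7,0],"angular":[0,0,0]},{"xyz":[0.1,-0.6,0],"angular":[0,0,0]},{"xyz":[0,-0.4,0],"angular":[0,0,0]},{"xyz":[0,0,0],"angular":[0,0,0]}]'| grep -E "pos|force"; python3 -m handwheel '[{"xyz":[0.03,-0.25,0],"angular":[0,0,0]},{"xyz":[0,-0.2,0],"angular":[0,0,0]}]'| grep -E "pos|force";for i in 1 2 3; do python3 -m handwheel '[{"xyz":[0.02,-0.1,0],"angular":[0,0,0]},{"xyz":[0.01,-0.1,0],"angular":[0,0,0]}]' | grep -E "pos|force"; done
```

```text
position: [0.6089, -0.0521, 0.1028]
ft_force: [0.4, -0.8, 0.7]
position: [0.6086, -0.0553, 0.1019]
ft_force: [-0.0, 1.1, 0.2]
position: [0.6087, -0.057, 0.1015]
ft_force: [0.6, -0.0, 0.1]
position: [0.6089, -0.0589, 0.1014]
ft_force: [-0.1, 0.5, 0.8]
position: [0.6093, -0.0608, 0.1015]
ft_force: [0.0, -0.2, 0.2]
```

```bash
python3 -m handwheel '[{"xyz":[0.03,-0.2,0.2],"angular":[0,0,0]},{"xyz":[0.03,-0.15,0.1],"angular":[0,0,0]}]'| grep -E "pos|force";for i in 1 2 3 4; do python3 -m handwheel '[{"xyz":[0.02,-0.12,0],"angular":[0,0,0]},{"xyz":[0.01,-0.12,0],"angular":[0,0,0]}]' | grep -E "pos|force"; done
```

```text
position: [0.6097, -0.0643, 0.1044]
ft_force: [0.3, 0.3, 0.2]
position: [0.6103, -0.0662, 0.105]
ft_force: [-0.6, 1.6, 0.6]
position: [0.6108, -0.0682, 0.1054]
ft_force: [-0.1, 1.0, 1.0]
position: [0.6113, -0.0705, 0.1055]
ft_force: [0.5, 0.2, 0.1]
position: [0.6118, -0.0729, 0.1056]
ft_force: [-0.4, 0.1, 0.4]
```

```bash
for i in 1 2 3 4 5; do python3 -m handwheel '[{"xyz":[0.02,-0.1,-0.02],"angular":[0,0,0]},{"xyz":[0.01,-0.1,-0.02],"angular":[0,0,0]}]' | grep -E "pos|force"; done
```

```text
position: [0.6122, -0.075, 0.1052]
ft_force: [-0.2, 1.1, 1.0]
position: [0.6126, -0.077, 0.1049]
ft_force: [-0.2, 1.8, 2.1]
position: [0.613, -0.0785, 0.1047]
ft_force: [-1.5, 4.1, 2.7]
position: [0.6134, -0.0784, 0.1047]
ft_force: [-1.4, 4.3, 3.4]
position: [0.6137, -0.0785, 0.1046]
ft_force: [-1.6, 4.7, 3.9]
```

```bash
python3 -m handwheel '[{"xyz":[-0.15,0.6,0],"angular":[0,0,0]},{"xyz":[0,0.3,0],"angular":[0,0,0]},{"xyz":[0,0,0],"angular":[0,0,0]}]'| grep -E "pos|force"; python3 -m handwheel '[{"xyz":[0,0,2],"angular":[0,0,0]},{"xyz":[0,0,2],"angular":[0,0,0]},{"xyz":[0,0,1],"angular":[0,0,0]}]'| grep -E "pos|force"
python3 - <<'E'
from h import *
d=get_image("wrist");cv2.imwrite("pics/w4.png",d["pixels"])
E
```

```text
position: [0.612, -0.0727, 0.1037]
ft_force: [-0.6, 0.1, 0.7]
position: [0.6086, -0.0754, 0.1504]
ft_force: [0.3, -0.6, -0.6]
```

View pics/w4.png

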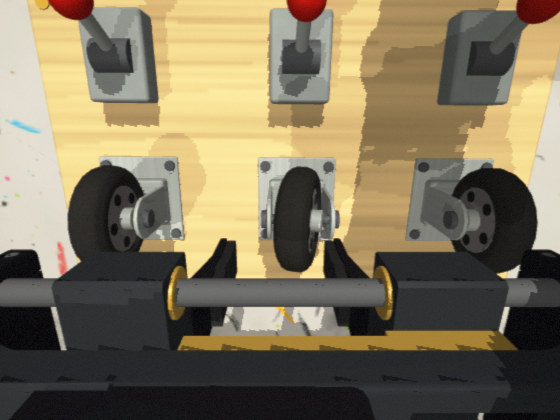

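```bash
python3 -m handwheel '[{"xyz":[0.4,-2.5,0],"angular":[0,0,0]},{"xyz":[0.5,-2.8,0],"angular":[0,0,0]},{"xyz":[0.5,-2.8,0],"angular":[0,0,0]},{"xyz":[0.5,-2.2,0],"angular":[0,0,0]},{"xyz":[0.2,-0.7,0],"angular":[0,0,0]}]'| grep -E "pos|force";python3 -m handwheel '[{"xyz":[0,0,0],"angular":[0,0,0]},{"xyz":[0,0,0],"angular":[0,0,0]}]'>/dev/null
python3 - <<'E'
from h import *
go([.635,-.206,.13],O[2]+np.pi/2)
E
```

```text
position: [0.6314, -0.1869, 0.1507]
ft_force: [-0.3, -1.0, -0.5]
t 14.72 pos [ 63.03 -18.99  14.91] d cm [ 0.47 -1.61 -1.91] deg [ 0.03 -0.41 -0.77] F [ 0.58 -0.89  0.63] g 0.577
```

```bash
python3 -m handwheel '[{"xyz":[0.3,-1,-0.6],"angular":[0,-0.3,-0.7]},{"xyz":[0.2,-0.5,-0.6],"angular":[0,0,0]},{"xyz":[0,0,-0.2],"angular":[0,0,0]},{"xyz":[0,0,0],"angular":[0,0,0]}]'| grep -E "pos|force"
python3 - <<'E'
from h import *
go([.635,-.206,.105],O[2]+np.pi/2)
d=get_image("wrist");cv2.imwrite("pics/w5.png",d["pixels"])
E
```

```text
position: [0.6358, -0.2007, 0.1324]
ft_force: [-0.5, 0.3, -0.1]
t 15.05 pos [ 63.58 -20.07  13.24] d cm [-0.08 -0.53 -2.74] deg [-0.15 -0.16 -0.32] F [-0.46  0.29 -0.14] g 0.579
```

View pics/w5.png

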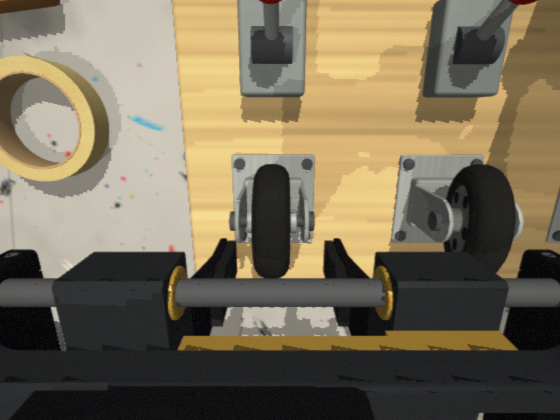

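```bash
python3 -m handwheel '[{"xyz":[0,-0.4,-1.0],"angular":[0,0,0]},{"xyz":[0,-0.2,-1],"angular":[0,0,0]},{"xyz":[0,-0.1,-0.4],"angular":[0,0,0]},{"xyz":[0,0,0],"angular":[0,0,0]}]'| grep -E "pos|force"; python3 -m handwheel '[{"xyz":[-0.03,0.2,0],"angular":[0,0,0]},{"xyz":[0,0.1,0],"angular":[0,0,0]}]'| grep -E "pos|force"
python3 - <<'E'
from h import *
go([.635,-.206,.105],O[2]+np.pi/2)
E
```

```text
position: [0.6363, -0.2058, 0.106]
ft_force: [-0.8, -0.5, -0.1]
position: [0.6353, -0.2029, 0.1051]
ft_force: [0.3, 0.3, 0.7]
t 15.60 pos [ 63.53 -20.29  10.51] d cm [-0.03 -0.31 -0.01] deg [-0.23 -0.24 -0.46] F [0.32 0.3  0.71] g 0.577
```

Contact is expected near y ≈ -0.193.

```bash
python3 -m handwheel '[{"xyz":[-0.05,0.25,0],"angular":[0,0,0]},{"xyz":[-0.03,0.2,0],"angular":[0,0,0]}]'| grep -E "pos|force"; for i in 1 2 3 4; do python3 -m handwheel '[{"xyz":[-0.02,0.1,-0.02],"angular":[0,0,0]},{"xyz":[-0.01,0.08,-0.02],"angular":[0,0,0]}]' | grep -E "pos|force"; done
```

```text
position: [0.6346, -0.1981, 0.1054]
ft_force: [0.8, -0.4, -1.2]
position: [0.6348, -0.1954, 0.1057]
ft_force: [-0.7, 0.0, 0.8]
position: [0.6349, -0.1936, 0.1059]
ft_force: [-0.3, -1.5, 0.5]
position: [0.6347, -0.1935, 0.1059]
ft_force: [-0.4, -2.0, -0.8]
position: [0.6346, -0.1935, 0.1059]
ft_force: [0.9, -2.6, -0.2]
```

```bash
for i in 1 2; do python3 -m handwheel '[{"xyz":[-0.02,0.12,0],"angular":[0,0,0]},{"xyz":[-0.02,0.12,0],"angular":[0,0,0]}]' | grep -E "pos|force"; done;  python3 -m handwheel '[{"xyz":[0.1,-0.7,0],"angular":[0,0,0]},{"xyz":[0.1,-0.6,0],"angular":[0,0,0]},{"xyz":[0,-0.4,0],"angular":[0,0,0]},{"xyz":[0,0,0],"angular":[0,0,0]}]'| grep -E "pos|force"; python3 -m handwheel '[{"xyz":[0.03,-0.25,0],"angular":[0,0,0]},{"xyz":[0,-0.15,0],"angular":[0,0,0]}]'| grep -E "pos|force"
```

```text
position: [0.6343, -0.1934, 0.1059]
ft_force: [1.6, -5.0, -1.2]
position: [0.6339, -0.1933, 0.1059]
ft_force: [1.6, -5.5, -1.7]
position: [0.6356, -0.207, 0.1054]
ft_force: [0.3, 0.5, -0.3]
position: [0.6359, -0.2099, 0.1051]
ft_force: [-0.2, -0.2, 0.1]
```

Right-hand contact is expected near -0.219.

```bash
python3 -m handwheel '[{"xyz":[0.04,-0.25,0],"angular":[0,0,0]},{"xyz":[0.02,-0.15,0],"angular":[0,0,0]}]'| grep -E "pos|force"; for i in 1 2 3 4; do python3 -m handwheel '[{"xyz":[0.02,-0.1,0],"angular":[0,0,0]},{"xyz":[0.01,-0.08,0],"angular":[0,0,0]}]' | grep -E "pos|force"; done
```

```text
position: [0.6366, -0.2135, 0.105]
ft_force: [0.3, -0.8, -0.0]
position: [0.6369, -0.2155, 0.105]
ft_force: [-0.3, 0.3, 0.4]
position: [0.6373, -0.2173, 0.1049]
ft_force: [1.2, -0.3, 0.3]
position: [0.6376, -0.2189, 0.105]
ft_force: [-0.8, 2.2, 0.5]
position: [0.6379, -0.2195, 0.105]
ft_force: [-0.7, 3.4, 1.2]
```

```bash
for i in 1 2; do python3 -m handwheel '[{"xyz":[0,-0.11,0],"angular":[0,0,0]},{"xyz":[0,-0.11,0],"angular":[0,0,0]}]' | grep -E "pos|force"; done; python3 -m handwheel '[{"xyz":[-0.2,0.8,0],"angular":[0,0,0]},{"xyz":[0,0.5,0],"angular":[0,0,0]},{"xyz":[0,0,0],"angular":[0,0,0]}]'| grep -E "pos|force"; python3 -m handwheel '[{"xyz":[0,0,2],"angular":[0,0,0]},{"xyz":[0,0,2.5],"angular":[0,0,0]},{"xyz":[0,0,2.5],"angular":[0,0,0]},{"xyz":[0,0,1],"angular":[0,0,0]}]' 0 | grep -E "pos|force"
python3 - <<'E'
from h import *
for x in (-.1514-.045,): go([*B(O,[[x,0,0]])[0][:2],.15],O[2]+np.pi/2)
E
```

```text
position: [0.638, -0.2196, 0.105]
ft_force: [-0.7, 2.9, 2.9]
position: [0.6381, -0.2197, 0.1049]
ft_force: [-1.0, 3.8, 2.0]
position: [0.636, -0.2087, 0.1049]
ft_force: [-0.0, 0.6, -1.2]
position: [0.6327, -0.2096, 0.1829]
ft_force: [1.8, -0.9, 0.9]
t 19.02 pos [ 63.27 -20.96  18.29] d cm [-21.73  11.49  -3.29] deg [-0.19 -0.51 -0.53] F [ 1.79 -0.95  0.9 ] g 0.356
```

```bash
for i in 1; do python3 -m handwheel '[{"xyz":[-3,1.6,0],"angular":[0,0,0]},{"xyz":[-3.4,1.9,0],"angular":[0,0,0]},{"xyz":[-3.4,1.9,0],"angular":[0,0,0]},{"xyz":[-3,1.9,0],"angular":[0,0,0]},{"xyz":[-2,1.5,0],"angular":[0,0,0]}]' | grep -E "pos|force"; done;  python3 - <<'E'
from h import *
go([*B(O,[[-.184,0,0]])[0][:2],.15],O[2]+np.pi/2)
E
```

```text
position: [0.4841, -0.1268, 0.1818]
ft_force: [0.4, 0.2, 1.1]
t 19.43 pos [ 48.41 -12.68  18.18] d cm [-5.65  3.43 -3.18] deg [ 0.53 -0.2  -0.21] F [0.39 0.15 1.12] g 0.025
```

```bash
python3 -m handwheel '[{"xyz":[-1.5,0.9,0],"angular":[0,0,0]},{"xyz":[-1.5,1,-1],"angular":[0,0,0]},{"xyz":[-0.8,0.5,-1],"angular":[0.4,0,0]},{"xyz":[0,0,0],"angular":[0,0,0]},{"xyz":[0,0,0],"angular":[0,0,0]}]' | grep -E "pos|force";  python3 - <<'E'
from h import *
go([*B(O,[[-.184,0,0]])[0][:2],.082],O[2]+np.pi/2)
E
```

```text
position: [0.4399, -0.0991, 0.16]
ft_force: [0.5, 0.3, -0.0]
t 19.85 pos [43.99 -9.91 16.  ] d cm [-1.23  0.67 -7.8 ] deg [-0.04 -0.04 -0.45] F [ 0.52  0.33 -0.02] g 0.004
```

```bash
python3 -m handwheel '[{"xyz":[-0.7,0.5,-0.5],"angular":[0,0,0]},{"xyz":[-0.5,0.2,-1],"angular":[0,0,0]},{"xyz":[-0.2,0,-1],"angular":[0,0,0]},{"xyz":[0,0,0],"angular":[0,0,0]},{"xyz":[0,0,0],"angular":[0,0,0]}]' | grep -E "pos|force";  python3 - <<'E'
from h import *
go([*B(O,[[-.184,0,0]])[0][:2],.082],O[2]+np.pi/2)
d=get_image("wrist");cv2.imwrite("pics/w6.png",d["pixels"])
d=get_image("scene");cv2.imwrite("pics/s6.png",cv2.resize(d["pixels"][180:300,225:405],None,fx=4,fy=4,interpolation=2))
E
```

```text
position: [0.4266, -0.0937, 0.1331]
ft_force: [0.7, -0.5, 0.1]
t 20.27 pos [42.66 -9.37 13.31] d cm [ 0.1   0.12 -5.11] deg [ 0.11  0.06 -0.3 ] F [ 0.74 -0.48  0.08] g 0.004
```

View pics/w6.png

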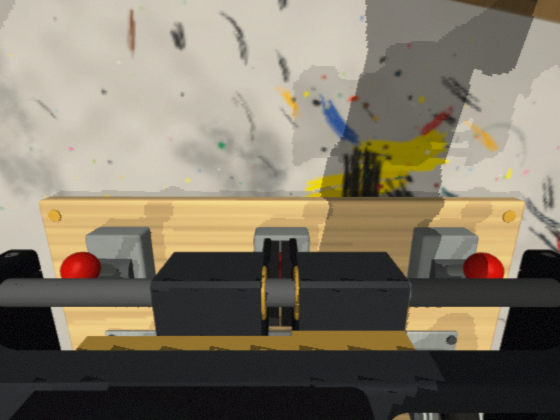

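View pics/s6.png

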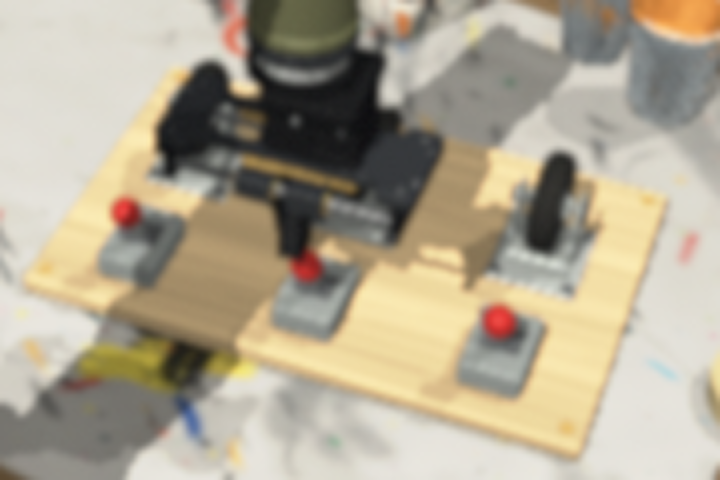

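Run:
```python
from h import *
s=get_state()
for n in("scene","wrist"):
    d=get_image(n);print(n,proj(d,s["position"]),proj(d,B(O,[[-.1514,0,.0883]])))
d=get_image("side");cv2.imwrite("pics/b6.png",cv2.resize(d["pixels"][150:280,210:345],None,fx=4.5,fy=4.5,interpolation=2));print((proj(d,s["position"])-[210,150])*4.5)
```

```text
scene [[297.73381293 242.36362389]] [[301.01319524 245.80650697]]
wrist [[277.92935645 255.62097167]] [[279.5909617  269.96383665]]
[[452.280037   155.48485886]]
```

View pics/b6.png

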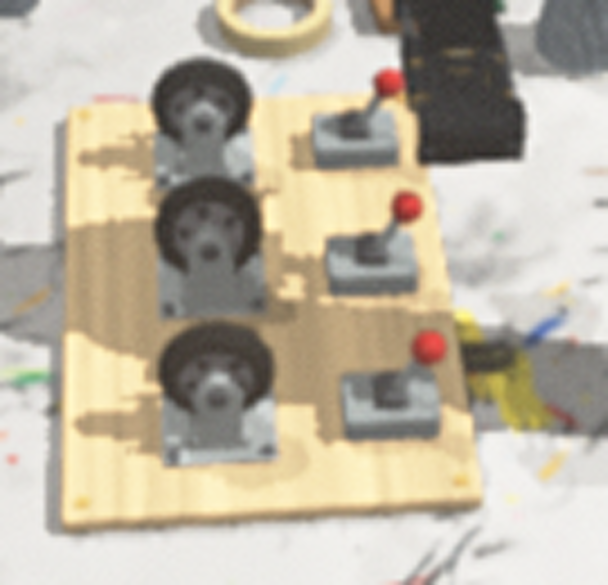

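```bash
python3 -m handwheel '[{"xyz":[0,0.1,-1],"angular":[0,0,0]},{"xyz":[0,0,-1],"angular":[0,0,0]},{"xyz":[0,0,-0.8],"angular":[0,0,0]},{"xyz":[0,0,0],"angular":[0,0,0]}]' | grep -E "pos|force";  python3 - <<'E'
from h import *
go([*B(O,[[-.184,0,0]])[0][:2],.082],O[2]+np.pi/2)
E
```

```text
position: [0.4282, -0.0926, 0.104]
ft_force: [0.8, 0.0, -1.5]
t 20.85 pos [42.82 -9.26 10.4 ] d cm [-0.06  0.01 -2.2 ] deg [ 0.1   0.27 -0.31] F [ 0.77  0.05 -1.45] g 0.004
```

```bash
python3 -m handwheel '[{"xyz":[-0.1,0,-0.8],"angular":[0,0,0]},{"xyz":[0,0,-0.8],"angular":[0,0,0]},{"xyz":[0,0,-0.2],"angular":[0,0,0]},{"xyz":[0,0,0],"angular":[0,0,0]}]' | grep -E "pos|force";  python3 - <<'E'
from h import *
go([*B(O,[[-.1215,0,0]])[0][:2],.082],O[2]+np.pi/2)
E
```

```text
position: [0.4261, -0.0926, 0.0828]
ft_force: [0.2, 0.7, 0.4]
t 21.18 pos [42.61 -9.26  8.28] d cm [ 6.3   1.12 -0.08] deg [ 0.12  0.13 -0.31] F [0.17 0.68 0.42] g 0.002
```

Now push forward along board x (0.98, 0.18).

```bash
python3 -m handwheel '[{"xyz":[0.4,0.07,0],"angular":[0,0,0]},{"xyz":[0.4,0.07,0],"angular":[0,0,0]},{"xyz":[0.4,0.07,0],"angular":[0,0,0]},{"xyz":[0.4,0.07,0],"angular":[0,0,0]},{"xyz":[0.4,0.07,0],"angular":[0,0,0]}]' | grep -E "pos|force"; python3 -m handwheel '[{"xyz":[0.4,0.07,0],"angular":[0,0,0]},{"xyz":[0.4,0.07,0],"angular":[0,0,0]},{"xyz":[0.4,0.07,0],"angular":[0,0,0]}]' | grep -E "pos|force"
python3 - <<'E'
from h import *
go([*B(O,[[-.1215,0,0]])[0][:2],.082],O[2]+np.pi/2)
E
```

```text
position: [0.4458, -0.0892, 0.0831]
ft_force: [-3.1, 0.4, 2.9]
position: [0.4596, -0.0868, 0.0835]
ft_force: [-1.6, 0.0, 1.5]
t 21.85 pos [45.96 -8.68  8.35] d cm [ 2.95  0.53 -0.15] deg [ 0.09 -0.08 -0.29] F [-1.65  0.01  1.51] g 0.005
```

```bash
python3 -m handwheel '[{"xyz":[0.4,0.07,0],"angular":[0,0,0]},{"xyz":[0.4,0.07,0],"angular":[0,0,0]},{"xyz":[0.4,0.07,0],"angular":[0,0,0]},{"xyz":[0.3,0.05,0],"angular":[0,0,0]}]' | grep -E "pos|force"; for i in 1 2 3; do python3 -m handwheel '[{"xyz":[0.18,0.03,0],"angular":[0,0,0]},{"xyz":[0.18,0.03,0],"angular":[0,0,0]}]' | grep -E "pos|force";done
python3 - <<'E'
from h import *
go([*B(O,[[-.1215,0,0]])[0][:2],.082],O[2]+np.pi/2)
E
```

```text
position: [0.4776, -0.0835, 0.0836]
ft_force: [-2.2, -0.1, 0.8]
position: [0.4818, -0.0827, 0.0832]
ft_force: [-1.1, 0.9, -0.6]
position: [0.4852, -0.082, 0.0827]
ft_force: [-0.9, -0.1, -2.8]
position: [0.4883, -0.0814, 0.0821]
ft_force: [-1.4, 0.3, -1.6]
t 22.68 pos [48.83 -8.14  8.21] d cm [ 0.08 -0.   -0.01] deg [ 0.12 -0.14 -0.33] F [-1.44  0.33 -1.6 ] g 0.002
```

Keep going to the stop.

```bash
for i in 1 2 3; do python3 -m handwheel '[{"xyz":[0.18,0.03,0],"angular":[0,0,0]},{"xyz":[0.18,0.03,0],"angular":[0,0,0]}]' | grep -E "pos|force";done
```

```text
position: [0.4886, -0.0814, 0.0816]
ft_force: [-8.0, -1.4, 8.1]
position: [0.4885, -0.0814, 0.0817]
ft_force: [-7.9, -0.1, 4.8]
position: [0.4884, -0.0814, 0.0818]
ft_force: [-7.4, -0.2, 4.5]
```

```bash
python3 -m handwheel '[{"xyz":[-0.7,-0.13,0],"angular":[0,0,0]},{"xyz":[-0.7,-0.13,0],"angular":[0,0,0]},{"xyz":[0,0,1.5],"angular":[0,0,0]},{"xyz":[0,0,2.5],"angular":[0,0,0]},{"xyz":[0,0,3],"angular":[0,0,0]}]' | grep -E "pos|force"; python3 -m handwheel '[{"xyz":[0,0,3],"angular":[0,0,0]},{"xyz":[0,0,3],"angular":[0,0,0]},{"xyz":[0,0,2],"angular":[0,0,0]},{"xyz":[0,0,0],"angular":[0,0,0]},{"xyz":[0,0,0],"angular":[0,0,0]}]' | grep -E "pos|force"
python3 - <<'E'
from h import *
tips=B(O,[[-.1514,y,.0883] for y in(.15,0,-.15)]+[[-.0986,0,.0883],[-.1514,0,.0883]])
d=get_image("scene");cv2.imwrite("pics/s7.png",cv2.resize(d["pixels"][180:300,225:405],None,fx=4,fy=4,interpolation=2))
print([ (np.round(c,1),n) for c,n in red(d,(235,180,400,290))],np.round(proj(d,tips),1))
d=get_image("side");cv2.imwrite("pics/b7.png",cv2.resize(d["pixels"][100:280,190:360],None,fx=3.3,fy=3.3,interpolation=2));print(proj(d,tips))
d=get_image("wrist");cv2.imwrite("pics/w7.png",d["pixels"])
E
```

```text
position: [0.47, -0.0843, 0.1488]
ft_force: [-0.1, 0.4, 0.1]
position: [0.473, -0.0855, 0.2398]
ft_force: [-0.1, -0.5, -1.1]
[(array([255.9, 232.8]), np.int32(23)), (array([306.7, 234.4]), np.int32(29)), (array([349.4, 260. ]), np.int32(34))] [[256.  232.6]
 [301.  245.8]
 [349.  259.9]
 [307.1 234.8]
 [301.  245.8]]
[[304.81820319 226.59112361]
 [300.21360502 195.20109417]
 [296.17784612 167.68890184]
 [284.83643668 195.95414044]
 [300.21360502 195.20109417]]
```

View pics/s7.png

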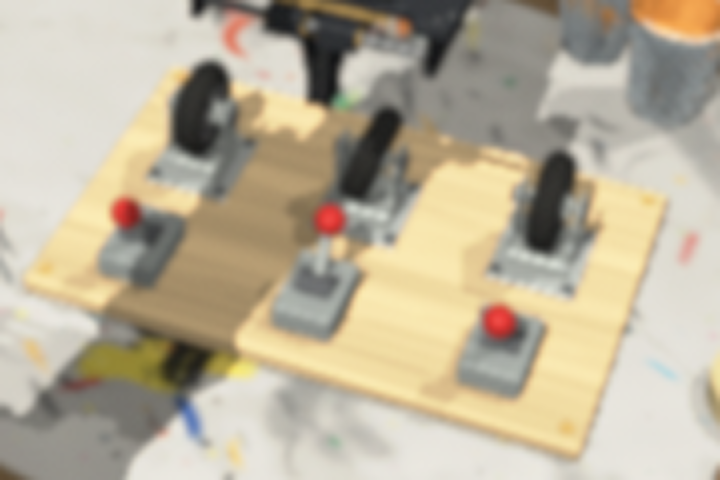

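View pics/b7.png

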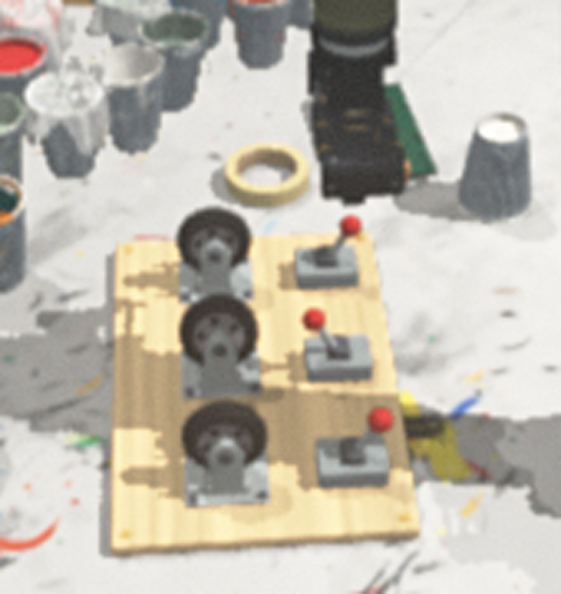

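View pics/w7.png

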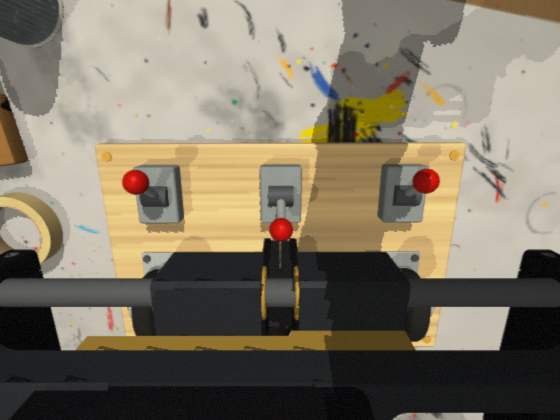

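```bash
python3 -c "
from h import *
s=get_state();print(s['time'],s['ft_force']);print(close_job())"
```

```text
24.1667 [-1.23889569  1.00982219 -0.8387398 ]
the job is handed in; nothing more can be done
None
```

The worn bearing is in the middle wheel (2). I left it leaning fully right, swung only its red flag over to the wheel, and handed the job in at about 24 s.

- **Rocking:** I pushed each wheel left, then right, until it came up firm at about 4–5 N. The left and right wheels gave about 26 mm of finger travel between stops, which is just the clearance around a tight tyre. The middle wheel gave about 40 mm, about 7 mm more on each side, which matches 0.26 rad of play at that height.
- **Lean:** The middle wheel came up firm on the right at about 4.7 N. The later pictures show it still leaning that way after I backed off.
- **Flag:** The lever stopped where expected, at about 8 N. In the scene picture the ball is at pixel (306.7, 234.4), against (307.1, 234.8) predicted for the full swing. The other two balls are within half a pixel of where they started.
- **Surroundings:** The tape and cup look undisturbed. The brush was outside the last crops, and the arm only passed about 20 cm above that side. The gripper is well clear of everything; its last force readings were about 1 N, close to sensor noise.

No check failed. The two cameras disagreed by up to about 5 mm on the board's position. I used the combined fit, and the contacts bore it out.

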